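Open the sample tray and stand the stirring rod in the open vial

TASK

Pull the tray of the small sample cabinet all the way out to its stop. Then take the stirring rod from its stand and lower it gently, rubber tip first, into the open vial in the tray until it rests on the vial's bottom; do not drop it in, and let go of it there. Leave the tray fully out and the vials standing upright in their holes, and do not shift the black stopper, the weighing boat or the timer.

Things in the scene. Friction and masses are not known exactly. Their poses are not given: they have to be found in the camera images.
- cabinet: small white bench-top cabinet, 140 x 140 x 100 mm high, fixed to the worktop; origin at the centre of its underside; its front, with the tray, looks along its own -x; it has one wide shallow tray that slides out along -x
- tray (a joint): how far the tray is pulled out of the cabinet, in m: 0 shut, 0.090 at its stop; it slides with about 2 N of friction and stays where it is left; it starts shut
- tray_handle (a point): middle of the tray's handle: a level steel bar 10 mm thick, 96 mm long, along the cabinet's y, 72 mm above the worktop, on two posts 42 mm either side of the middle; the gap between bar and tray front is 35 mm, open from above. Tray front: 136 mm wide, 12 mm thick, top edge 89 mm above the worktop
- vial_open: open clear glass vial without a cap, 22 mm across, 50 mm tall, bore 15 mm across and 46 mm deep; origin at the centre of its underside, 20 mm above the worktop, z up; loose in one of three holes (25 mm across, 38 mm apart, in a row across the tray, 87 mm behind the handle bar) of the tray's grey rack plate; hidden in the cabinet until the tray is out
- vial_floor (a point): centre of the open vial's inner bottom, 4 mm above its underside, 24 mm above the worktop
- capped_a: closed vial with a white cap, 23 mm across and 48 mm tall, loose in another hole of the rack plate; origin at the centre of its underside
- capped_b: another closed vial with a white cap, the same as capped_a, in the remaining hole; origin at the centre of its underside
- rod: straight round steel stirring rod, 8 mm across and 130 mm long, 30 g, whose lowest 20 mm are black rubber; stands upright in its stand; origin at the centre of the rubber tip's end face, z along the rod towards its bare end
- stand: dark steel stand fixed to the worktop: round foot 58 mm across with an upright tube 19 mm across whose rim is 44 mm above the worktop; the rod stands in the tube's 10 mm bore, its end 14 mm above the worktop; origin at the centre of the stand's underside
- stopper: small black rubber stopper, 26 mm across and 25 mm tall; origin at the centre of its underside; to be left alone
- weigh_boat: white square weighing boat, 60 x 60 x 15 mm; origin at the centre of its underside; to be left alone
- timer: laboratory timer, 66 x 72 x 36 mm; origin at the centre of its underside; to be left alone
- rod_top (a point): the rod's bare upper end, 130 mm from its tip

How it is judged:
By the outcome, as a careful person would: the job done as asked, in the order asked, and still so for the second after the job is handed in, with the robot touching nothing.
It also fails if it takes over 64 s, if anything falls off the work surface, if the arm or the gripper's body presses on something with over 40 N, if the wrist force passes 120 N, or if a joint passes its speed limit or range.

ROBOT

A 6-joint arm with a two-finger parallel gripper is mounted at the origin on a cart in front of the work surface, level with it; the furniture and walls round the work are solid. World frame = base frame: x ahead of the robot, y to its left, z up, the work surface at z = 0. Lengths are in m, angles in degrees, forces in N, time in s.
With the tool pointing down it reaches from about 0.3 to 0.825 m from the base axis. Payload 5.4 kg.
Tool frame: the origin (TCP) lies at the very end of the fingers, on their centre line; the grasp point (between the pads) lies 19 mm behind it; z points along the fingers, y is the line along which they close (so a half turn about z gives the same grasp; the last joint's range is limited). The gripper opens to 92 mm and grips with 3 to 60 N. Pads are 20 mm wide; open, the fingers measure 128 mm over their backs; the gripper's body (75 mm by 189 mm) begins 69 mm behind the grasp point.
Start: joints at [57.634, 9.076, 91.501, -0, 79.423, -12.038], TCP at [0.2, 0.539, 0.215] pointing down, gripper open.
Joint ranges: [-166.64, 166.64], [-54.1, 131.32], [10.49, 154.53], [-73.88, 253.88], [9.74, 151.15], [-171.62, 171.62]. Speed limits (degrees/s): [147.25, 147.25, 180, 180, 180, 180].

INTERFACE

Orientations are given as a 3x3 rotation matrix whose columns are the frame's x, y, z axes.
In Python, from bench import observe, eyes, hand_in gives the robot as it stands.
- The arm moves only by the shell command python3 -m creep 'ROWS' [FORCE]. ROWS is JSON, a list of rows, each an object with "dr": the turn, a rotation vector about the world's x, y, z in rad, a list of three; "translation": the shift along the world's x, y, z in m, a list of three; "claw": the opening, from 0 (shut) to 1 (fully open). In form: [{"dr": [ax, ay, az], "translation": [tx, ty, tz], "claw": claw}, ...]. A call has 1 to 8 rows; each row shifts and turns the commanded pose from where the row before left it; what a row does not reach is not made up. A row lasts 1/10 s, in which the tool goes at most 50 mm and 8.59 degrees, less where a joint would pass 70% of its speed; a pose out of reach is approached as far as the arm can. A call with a gripper value outside its range is refused whole. The fingers move at their own pace and stop on an object; FORCE is the grip in N (left out, the last holds). Time passes only in rows, so rows that do not move let the fingers close. It gives the time, the measured TCP pose, the force, the opening and the grip force at its end, in the units of the state.
- observe(): the state, without advancing time (a new reading comes with each control period).
- eyes.read_camera(name): name is "side" or "top"; returns a dict with "frame" (400x640x3 uint8, red, green, blue), "z_map" (400x640 float32, m along the optical axis (not along the pixel's ray), 0 where there is no reading), "fx", "fy", "cx", "cy" (pixels), "R" (3x3) and "t" (3): a world point X has camera coordinates R X + t. Camera axes: x right, y down, z forward; pixel columns grow to the right and rows downward; lengths in m; the calibration is good to about 2 mm. A picture is of the moment at which its call begins.
- hand_in(): hands the job in; it is judged then, once.
The state is a dict: "time": time; "qpos": joint angles; "dq": joint speeds; "joint_torque": joint torques, N m; "eef_pos": TCP position; "orientation": TCP orientation; "ft_force": force on the tool from outside, world axes, zero at the start; "torque": the same for the moment, N m; "grip_width": opening from 0.0 (shut) to 1.0 (fully open); "finger_force": force on a finger pad.
Only numpy, scipy, OpenCV 4.12 (cv2) and the standard library are available. Lean on these libraries where they do the work, as an engineer would, in place of code of your own. Each camera call takes 0.05 s, during which the arm holds its last target. There are 200 camera calls.

## Working session

There is one attempt and no reset: what is moved stays moved. The work goes in short steps, Python scripts to look and compute and a shell command to move; the robot and the scene stay as the last step left them, time stands still between calls to the robot, and variables do not carry over. Pictures are saved under pics/ and viewed, at most 13 in all, crops included, and the job is handed in when it is done.

```bash
mkdir -p pics
cat > h.py <<'E'
import numpy as np,cv2
from bench import observe,eyes
def cam(n,save=None):
    c=eyes.read_camera(n)
    if save: cv2.imwrite('pics/'+save,c['frame'][:,:,::-1])
    return c
def pts(c):
    z=c['z_map'];v,u=np.mgrid[:z.shape[0],:z.shape[1]]
    P=np.stack([(u-c['cx'])/c['fx']*z,(v-c['cy'])/c['fy']*z,z],-1)
    W=(P-c['t'])@np.array(c['R']); W[z==0]=np.nan; return W
def ray(c,u,v,h):
    d=np.array([(u-c['cx'])/c['fx'],(v-c['cy'])/c['fy'],1])@np.array(c['R']); o=-np.array(c['R']).T@c['t']
    return o+d*(h-o[2])/d[2]
def proj(c,X):
    p=np.array(c['R'])@X+c['t']; return [p[0]/p[2]*c['fx']+c['cx'],p[1]/p[2]*c['fy']+c['cy']]
E
python3 - <<'E'
from h import *
for n in('top','side'):
    c=cam(n,n+'0.png'); print(n,-np.array(c['R']).T@c['t'],np.array(c['R']).round(2).tolist(),c['fx'])
    np.savez('/tmp/%s0.npz'%n,**c)
s=observe();print(s)
E
```

```text
top [ 0.36156547 -0.19883188  1.05504669] [[0.06, -1.0, 0.0], [-0.98, -0.05, -0.21], [0.21, 0.01, -0.98]] 415.3120798797869
side [ 0.46346035 -0.92178432  0.60690714] [[0.99, -0.14, -0.01], [-0.09, -0.55, -0.83], [0.11, 0.82, -0.56]] 414.39982147499893
{'time': 0.1, 'qpos': array([ 5.76352604e+01,  9.10954208e+00,  9.15644217e+01, -6.99907807e-04,
        7.94237690e+01, -1.20387510e+01]), 'dq': array([-0.00278177, -0.0189221 , -0.0944678 ,  0.1415159 ,  0.18595228,
        0.04828346]), 'joint_torque': array([ 4.29742413e-04, -3.86509573e+01, -3.22958493e+01,  7.02385884e-02,
        3.39628011e-02, -4.18932515e-06]), 'eef_pos': array([0.1994537 , 0.53869303, 0.21371715]), 'orientation': array([[-9.37732100e-01,  3.47358163e-01, -9.02961851e-04],
       [ 3.47359166e-01,  9.37731046e-01, -1.44720985e-03],
       [ 3.44035207e-04, -1.67074721e-03, -9.99998545e-01]]), 'ft_force': array([-0.799177  ,  0.34533503,  0.55055714]), 'torque': array([ 0.04264395, -0.04621292, -0.0232462 ]), 'finger_force': 0.0, 'grip_width': 0.9997841793167499}
```

View pics/top0.png

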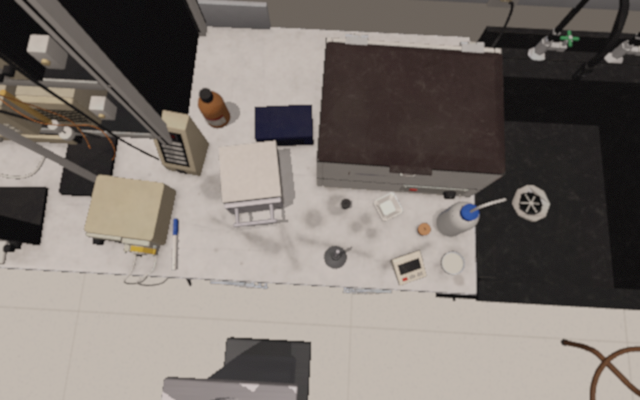

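View pics/side0.png

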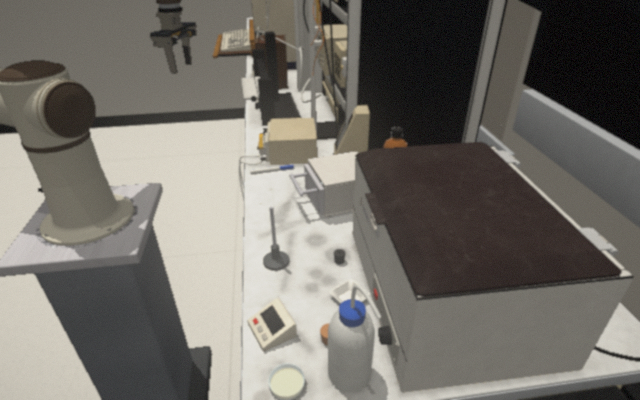

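The top view shows the cabinet roof at about (250,172), its handle at (258,212), and the rod and stand at (336,257). The stopper is at (346,204), the boat at (388,207) and the timer at (409,268). The side view shows the stand at (276,260), the rod top at (272,208) and the cabinet at (335,185).

Run:
```python
from h import *
c={n:dict(np.load(f'/tmp/{n}0.npz')) for n in('top','side')}
t=c['top'];W=pts(t);s=c['side'];S=pts(s)
sub=lambda W,a,b,x,y:W[y:b,x:a].reshape(-1,3)
# cabinet roof
v,u=np.mgrid[:400,:640]
box=(u>205)&(u<300)&(v>125)&(v<235)
m=box&(abs(W[...,2]-.1)<.006)
n,l,st,ce=cv2.connectedComponentsWithStats(m.astype(np.uint8));k=1+st[1:,4].argmax();m=l==k
r=cv2.minAreaRect(W[m][:,:2].astype(np.float32));print('roof',r,cv2.boxPoints(r).tolist(),m.sum(),np.median(W[m][:,2]))
# bar
m2=box&(W[...,2]>.06)&(W[...,2]<.085)&(v>195)
r=cv2.minAreaRect(W[m2][:,:2].astype(np.float32));print('bar',r,cv2.boxPoints(r).tolist(),m2.sum(),np.median(W[m2][:,2]))
# rod points
for nm,C,X,b in(('top',t,W,(325,370,240,275)),('side',s,S,(255,300,195,275))):
    bb=(u>b[0])&(u<b[1])&(v>b[2])&(v<b[3])
    for lo,hi in((.004,.025),(.046,.07),(.07,.1),(.1,.125),(.125,.16)):
        q=bb&(X[...,2]>lo)&(X[...,2]<hi)
        if q.any(): print(nm,lo,q.sum(),X[q].mean(0).round(4),u[q].mean().round(1),v[q].mean().round(1),v[q].min())
a=cv2.imread('pics/top0.png')[120:280,200:430];b=cv2.imread('pics/side0.png')[150:290,240:380]
cv2.imwrite('pics/crop1.png',np.vstack([cv2.resize(a,(460,320),interpolation=2),cv2.resize(b,(460,280),interpolation=2)])[:600])
```

```text
roof ((0.6429365277290344, -0.014781035482883453), (0.14089977741241455, 0.14041031897068024), 9.9225435256958) [[0.5614429116249084, 0.042234279215335846], [0.5856379866600037, -0.09607573598623276], [0.7244301438331604, -0.07179635018110275], [0.7002350687980652, 0.06651366502046585]] 3257 0.0991577791389276
bar ((0.5490460395812988, -0.032970525324344635), (0.06439292430877686, 0.1363380253314972), 9.40286636352539) [[0.5061450600624084, 0.0290224589407444], [0.5284193158149719, -0.10548372566699982], [0.5919470191001892, -0.09496350586414337], [0.5696727633476257, 0.03954267501831055]] 437 0.07509363458539527
top 0.004 335 [ 0.4571 -0.2362  0.0099] 335.4 257.3 244
top 0.046 5 [ 0.4544 -0.2323  0.05  ] 334.4 256.8 255
top 0.07 5 [ 0.4546 -0.2333  0.0844] 335.4 255.4 255
top 0.1 5 [ 0.4547 -0.2329  0.1172] 335.8 254.0 253
top 0.125 11 [ 0.4572 -0.234   0.1413] 336.8 251.8 250
side 0.004 367 [ 0.4605 -0.2437  0.0106] 275.9 260.4 251
side 0.046 34 [ 0.4605 -0.238   0.0577] 274.1 241.6 237
side 0.07 45 [ 0.4607 -0.2379  0.0854] 273.3 231.1 225
side 0.1 37 [ 0.4605 -0.2377  0.1121] 272.2 220.6 216
side 0.125 36 [ 0.4607 -0.2369  0.1352] 271.4 211.0 206
```

View pics/crop1.png

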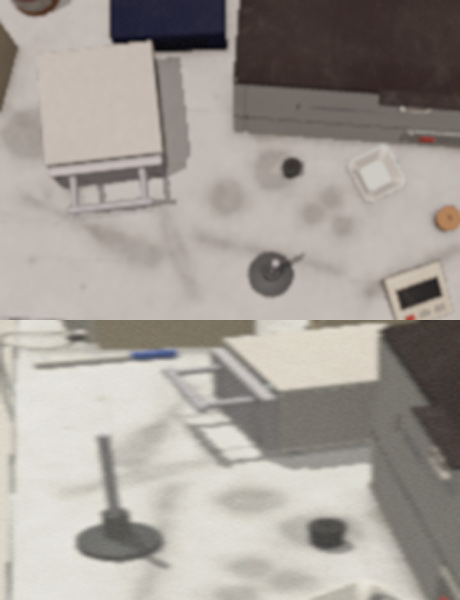

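```bash
python3 - <<'E'
from h import *
t=dict(np.load('/tmp/top0.npz'));W=pts(t)
for y0 in np.arange(-.3,.6,.1):
  print(y0.round(1),[ (lambda q: float(np.nanmax(W[q][:,2]).round(3)) if q.any() else None)((W[...,1]>y0)&(W[...,1]<y0+.1)&(W[...,0]>x0)&(W[...,0]<x0+.1)) for x0 in(.1,.2,.3,.4,.5,.6)])
E
R='{"dr":[0,0,-0.13],"translation":[0.02,-0.045,0],"claw":1}'
python3 -m creep '[{"dr":[0,0,-0.13],"translation":[0.02,-0.042,0.01],"claw":1},{"dr":[0,0,-0.13],"translation":[0.02,-0.042,0.01],"claw":1},{"dr":[0,0,-0.13],"translation":[0.02,-0.042,0.01],"claw":1},{"dr":[0,0,-0.13],"translation":[0.02,-0.042,0],"claw":1},{"dr":[0,0,-0.13],"translation":[0.02,-0.042,0],"claw":1},{"dr":[0,0,-0.13],"translation":[0.02,-0.042,0],"claw":1},{"dr":[0,0,-0.13],"translation":[0.02,-0.042,0],"claw":1},{"dr":[0,0,-0.13],"translation":[0.02,-0.042,0],"claw":1}]' 20
```

```text
-0.3 [-0.847, -0.849, 0.004, 0.144, 0.029, 0.244]
-0.2 [0.005, -0.846, 0.006, 0.007, 0.005, 0.238]
-0.1 [0.005, -0.843, 0.006, 0.006, 0.103, 0.105]
0.0 [0.005, -0.845, 0.004, 0.006, 0.105, 0.104]
0.1 [0.005, -0.845, 0.004, 0.089, 0.09, 0.62]
0.2 [-0.846, -0.846, 0.007, 0.094, 0.343, 0.549]
0.3 [-0.848, -0.847, 0.003, 0.092, 0.091, 0.484]
0.4 [-0.846, -0.846, 0.005, 0.007, 0.018, 0.347]
0.5 [-0.849, -0.848, 0.113, 0.149, 0.086, 0.093]
time: 0.9
eef_pos: [0.3599, 0.2014, 0.2444]
orientation: [[-0.17, 0.985, 0.0], [0.985, 0.17, 0.0], [0.0, 0.0, -1.0]]
ft_force: [1.7, 0.7, -0.7]
grip_width: 0.999
finger_force: 0.0
```

```bash
python3 -m creep '[{"dr":[0,0,0],"translation":[0.02,-0.04,0],"claw":0.3},{"dr":[0,0,0],"translation":[0.02,-0.04,0],"claw":0.3},{"dr":[0,0,0],"translation":[0.03,-0.04,0],"claw":0.3},{"dr":[0,0,0],"translation":[0.03,-0.04,-0.02],"claw":0.3},{"dr":[0,0,0],"translation":[0.03,-0.04,-0.02],"claw":0.3},{"dr":[0,0,0],"translation":[0.033,-0.037,-0.02],"claw":0.3},{"dr":[0,0,0],"translation":[0,0,-0.02],"claw":0.3},{"dr":[0,0,0],"translation":[0,0,-0.02],"claw":0.3}]' 20
python3 - <<'E'
from h import *
t=cam('top');s=cam('side')
a=t['frame'][120:280,200:430,::-1];b=s['frame'][120:260,240:440,::-1]
cv2.imwrite('pics/c2.png',np.vstack([cv2.resize(a,(460,320)),cv2.resize(b,(460,280))]))
E
```

```text
time: 1.7
eef_pos: [0.5165, -0.0269, 0.1472]
orientation: [[-0.173, 0.985, -0.001], [0.985, 0.173, 0.0], [0.001, -0.001, -1.0]]
ft_force: [-0.2, 0.2, -0.3]
grip_width: 0.326
finger_force: 0.0
```

View pics/c2.png

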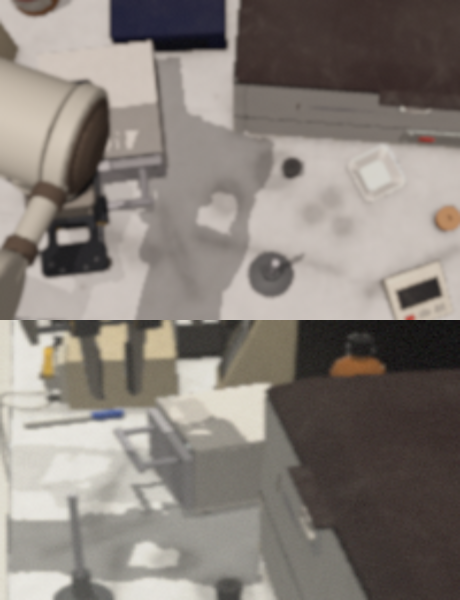

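The gripper is above the handle; the side view puts the fingertips at about px (290,158) and the handle at about (306,187). I'll check that against projections.

Run:
```python
from h import *
s=cam('side');t=cam('top')
e=observe()['eef_pos'];print(e, 'tcp side px',proj(s,e),'bar px',proj(s,np.array([.5227,-.0358,.072])),'top',proj(t,np.array([.5227,-.0358,.072])))
S=pts(s);v,u=np.mgrid[:400,:640]
m=(u>275)&(u<345)&(v>100)&(v<165)&(S[...,2]>.135)&(S[...,1]<.06)&(S[...,1]>-.12)
for lo in(.15,.17,.19):
  q=m&(S[...,2]>lo)&(S[...,2]<lo+.02);x=S[q];print(lo,q.sum(),x.min(0),x.max(0),u[q].min(),u[q].max(),v[q].min(),v[q].max())
# bar points from side
b=(u>290)&(u<330)&(v>165)&(v<210)&(S[...,2]>.062)&(S[...,2]<.082)
d=(S[...,:2]-[.643,-.0148])@np.array([.985,.172]); 
q=b&(d<-.11);L=(S[...,:2]-[.643,-.0148])@np.array([-.172,.985])
print(q.sum(),np.percentile(d[q],[5,50,95]),np.percentile(L[q],[2,98]),S[q][:,2].mean())
```

```text
[ 0.51601322 -0.0255439   0.14870794] tcp side px [np.float64(289.86751776788304), np.float64(154.7299087676023)] bar px [np.float64(294.43537853081546), np.float64(183.94307536356337)] top [np.float64(254.2805278805268), np.float64(222.86661583798752)]
0.15 110 [ 0.48799872 -0.04081493  0.15004168] [ 0.54320027 -0.00932832  0.1698879 ] 278 301 145 157
0.17 127 [ 0.48519502 -0.04215588  0.1701244 ] [ 0.54642638 -0.0144772   0.18997934] 276 302 137 150
0.19 138 [ 0.48542636 -0.04325275  0.1900284 ] [ 0.54710373 -0.01514161  0.20978773] 276 302 129 142
104 [-0.1237402  -0.1197263  -0.11180303] [-0.05388871  0.04148476] 0.07498208177817935
```

```bash
python3 -m creep '[{"dr":[0,0,0],"translation":[0.005,-0.006,0],"claw":0.3},{"dr":[0,0,0],"translation":[0.004,-0.005,0],"claw":0.3},{"dr":[0,0,0],"translation":[0,0,-0.02],"claw":0.3},{"dr":[0,0,0],"translation":[0,0,0],"claw":0.3},{"dr":[0,0,0],"translation":[0,0,0],"claw":0.3}]' 20
python3 -c "from bench import observe as o;print(o()['eef_pos'],o()['grip_width'])"
```

```text
time: 2.4
eef_pos: [0.5255, -0.0369, 0.1292]
orientation: [[-0.175, 0.985, -0.0], [0.985, 0.175, -0.0], [-0.0, -0.0, -1.0]]
ft_force: [-0.5, 0.1, -0.9]
grip_width: 0.304
finger_force: 0.0
[ 0.52551862 -0.03685652  0.12921744] 0.3040604268875332
```

Well placed; descend to z≈0.054, watch the force, then close.

```bash
python3 -m creep '[{"dr":[0,0,0],"translation":[0,-0.001,-0.02],"claw":0.3},{"dr":[0,0,0],"translation":[0,0,-0.02],"claw":0.3},{"dr":[0,0,0],"translation":[0,0,-0.01],"claw":0.3},{"dr":[0,0,0],"translation":[0,0,-0.01],"claw":0.3},{"dr":[0,0,0],"translation":[0,0,-0.01],"claw":0.3},{"dr":[0,0,0],"translation":[0,0,-0.005],"claw":0.3},{"dr":[0,0,0],"translation":[0,0,0],"claw":0.3}]' 15
python3 -m creep '[{"dr":[0,0,0],"translation":[0,0,0],"claw":0},{"dr":[0,0,0],"translation":[0,0,0],"claw":0},{"dr":[0,0,0],"translation":[0,0,0],"claw":0},{"dr":[0,0,0],"translation":[0,0,0],"claw":0},{"dr":[0,0,0],"translation":[0,0,0],"claw":0},{"dr":[0,0,0],"translation":[0,0,0],"claw":0}]' 15
```

```text
time: 3.1
eef_pos: [0.525, -0.0376, 0.0532]
orientation: [[-0.175, 0.985, -0.001], [0.985, 0.175, 0.0], [0.0, -0.001, -1.0]]
ft_force: [0.4, 0.2, 0.5]
grip_width: 0.297
finger_force: 0.0
time: 3.7
eef_pos: [0.5246, -0.038, 0.0543]
orientation: [[-0.175, 0.984, -0.002], [0.984, 0.175, -0.001], [-0.0, -0.002, -1.0]]
ft_force: [-4.1, -0.3, 4.4]
grip_width: 0.102
finger_force: 15.0
```

```bash
python3 -m creep '[{"dr":[0,0,0],"translation":[-0.0099,-0.0017,0],"claw":0},{"dr":[0,0,0],"translation":[-0.0099,-0.0017,0],"claw":0},{"dr":[0,0,0],"translation":[-0.0099,-0.0017,0],"claw":0},{"dr":[0,0,0],"translation":[-0.0099,-0.0017,0],"claw":0},{"dr":[0,0,0],"translation":[-0.0099,-0.0017,0],"claw":0},{"dr":[0,0,0],"translation":[-0.0099,-0.0017,0],"claw":0},{"dr":[0,0,0],"translation":[-0.0099,-0.0017,0],"claw":0},{"dr":[0,0,0],"translation":[-0.0099,-0.0017,0],"claw":0}]' 20
python3 -m creep '[{"dr":[0,0,0],"translation":[-0.0049,-0.0009,0],"claw":0},{"dr":[0,0,0],"translation":[-0.003,-0.0005,0],"claw":0},{"dr":[0,0,0],"translation":[-0.002,-0.0003,0],"claw":0},{"dr":[0,0,0],"translation":[0,0,0],"claw":0},{"dr":[0,0,0],"translation":[0,0,0],"claw":0}]'
```

```text
time: 4.5
eef_pos: [0.4459, -0.0518, 0.0542]
orientation: [[-0.175, 0.985, 0.001], [0.985, 0.175, -0.001], [-0.001, 0.001, -1.0]]
ft_force: [1.5, -1.0, 4.3]
grip_width: 0.103
finger_force: 20.0
time: 5.0
eef_pos: [0.4362, -0.0535, 0.0542]
orientation: [[-0.175, 0.984, -0.0], [0.984, 0.175, -0.001], [-0.001, -0.001, -1.0]]
ft_force: [0.5, -2.6, 7.7]
grip_width: 0.102
finger_force: 20.0
```

```bash
python3 -m creep '[{"dr":[0,0,0],"translation":[-0.002,-0.0003,0],"claw":0},{"dr":[0,0,0],"translation":[-0.001,-0.0002,0],"claw":0},{"dr":[0,0,0],"translation":[0,0,0],"claw":0},{"dr":[0,0,0],"translation":[0,0,0],"claw":0}]'
python3 -m creep '[{"dr":[0,0,0],"translation":[-0.001,-0.0002,0],"claw":0},{"dr":[0,0,0],"translation":[-0.001,-0.0002,0],"claw":0},{"dr":[0,0,0],"translation":[0,0,0],"claw":0},{"dr":[0,0,0],"translation":[0,0,0],"claw":0}]'
```

```text
time: 5.4
eef_pos: [0.4359, -0.0536, 0.0543]
orientation: [[-0.174, 0.985, 0.007], [0.985, 0.174, -0.0], [-0.001, 0.007, -1.0]]
ft_force: [12.1, 0.5, -2.2]
grip_width: 0.1
finger_force: 20.0
time: 5.8
eef_pos: [0.4359, -0.0536, 0.0543]
orientation: [[-0.173, 0.985, 0.012], [0.985, 0.173, 0.0], [-0.002, 0.012, -1.0]]
ft_force: [19.8, 2.7, -10.3]
grip_width: 0.1
finger_force: 20.0
```

```bash
python3 -m creep '[{"dr":[0,0,0],"translation":[0.002,0.0003,0],"claw":0},{"dr":[0,0,0],"translation":[0.001,0.0002,0],"claw":0},{"dr":[0,0,0],"translation":[0,0,0],"claw":0},{"dr":[0,0,0],"translation":[0,0,0],"claw":0}]'
python3 -m creep '[{"dr":[0,0,0],"translation":[0,0,0],"claw":0.3},{"dr":[0,0,0],"translation":[0,0,0],"claw":0.3},{"dr":[0,0,0],"translation":[0,0,0],"claw":0.3},{"dr":[0,0,0],"translation":[0,0,0],"claw":0.3}]'
python3 -m creep '[{"dr":[0,0,0],"translation":[0,0,0.01],"claw":0.3},{"dr":[0,0,0],"translation":[0,0,0.02],"claw":0.3},{"dr":[0,0,0],"translation":[0,0,0.04],"claw":0.3},{"dr":[0,0,0],"translation":[0,0,0.04],"claw":0.3},{"dr":[0,0,0],"translation":[-0.01,-0.03,0.03],"claw":0.5},{"dr":[0,0,0],"translation":[-0.02,-0.04,0.02],"claw":0.5},{"dr":[0,0,0],"translation":[-0.02,-0.04,0],"claw":0.5},{"dr":[0,0,0],"translation":[-0.02,-0.04,0],"claw":0.5}]'
```

```text
time: 6.2
eef_pos: [0.4359, -0.0536, 0.0542]
orientation: [[-0.175, 0.985, 0.004], [0.985, 0.175, -0.0], [-0.001, 0.004, -1.0]]
ft_force: [7.0, -0.6, 1.5]
grip_width: 0.095
finger_force: 20.0
time: 6.6
eef_pos: [0.4332, -0.053, 0.053]
orientation: [[-0.175, 0.985, -0.002], [0.985, 0.175, 0.001], [0.001, -0.002, -1.0]]
ft_force: [0.0, 1.0, 0.1]
grip_width: 0.299
finger_force: 0.0
time: 7.4
eef_pos: [0.3637, -0.205, 0.2156]
orientation: [[-0.176, 0.984, 0.002], [0.984, 0.176, -0.002], [-0.003, 0.002, -1.0]]
ft_force: [1.0, -0.5, -1.1]
grip_width: 0.501
finger_force: 0.0
```

Run:
```python
from h import *
t=cam('top');s=cam('side');np.savez('/tmp/top3.npz',**t);np.savez('/tmp/side3.npz',**s)
a=t['frame'][140:270,200:380,::-1];b=s['frame'][120:260,240:380,::-1]
cv2.imwrite('pics/c3.png',np.hstack([cv2.resize(a,(400,289)),cv2.resize(b,(400,289))]))
```

```text
(no output)
```

View pics/c3.png

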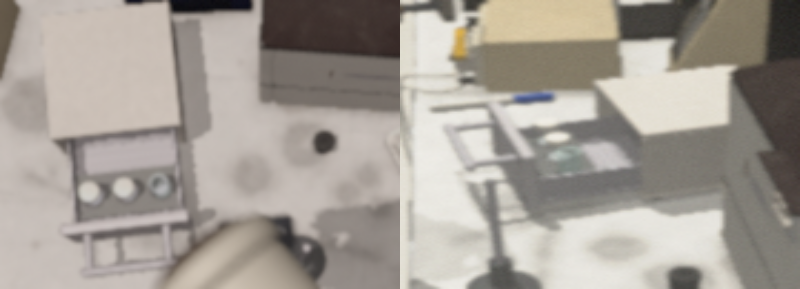

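The tray is out. The two white caps sit at crop (90,192) and (125,188), and the open vial is the right-hand (-y) one at crop (162,184), about px (273,223). Now I'll measure these points.

Run:
```python
from h import *
t=dict(np.load('/tmp/top3.npz'));s=dict(np.load('/tmp/side3.npz'))
W=pts(t);ax=np.array([.985,.172]);la=np.array([-.172,.985]);C=np.array([.643,-.0148])
g=cv2.cvtColor(t['frame'],cv2.COLOR_RGB2GRAY)
big=cv2.resize(g[205:240,225:290],None,fx=8,fy=8,interpolation=cv2.INTER_CUBIC)
cs=cv2.HoughCircles(big,cv2.HOUGH_GRADIENT,1,80,param1=80,param2=12,minRadius=26,maxRadius=52)
for x,y,r in ([] if cs is None else cs[0]):
  p=ray(t,(x+.5)/8-.5+225,(y+.5)/8-.5+205,.068)[:2];print(x/8+225,y/8+205,r/8,p,(p-C)@ax,(p-C)@la)
m=(W[...,2]>.062)&(W[...,2]<.075);d=(W[...,:2]-C)@ax;L=(W[...,:2]-C)@la
# cap centroids by depth
m&=(abs(d+.125)<.02)
n,l,st,ce=cv2.connectedComponentsWithStats(m.astype(np.uint8),connectivity=4)
for k in range(1,n):
  if st[k,4]>15:
    print('cap',st[k],W[l==k].mean(0),d[l==k].mean(),L[l==k].mean())
cv2.imwrite('pics/c4.png',cv2.resize(t['frame'][205:240,225:290,::-1],None,fx=10,fy=10,interpolation=cv2.INTER_CUBIC))
```

```text
cap [443 194  12   5  49] [ 0.61574594 -0.50442145  0.06951634] -0.11106013657884115 -0.4775894299341888
cap [266 219  10   9  39] [ 0.52607595 -0.07459068  0.06790821] -0.125454185493917 -0.038782881971904756
cap [251 221   9   9  62] [ 0.51930631 -0.03703223  0.06690651] -0.1256622254439048 -0.0006234298299664084
cap [235 222  10  10  67] [5.12953905e-01 3.81628577e-04 6.69578738e-02] -0.12548416372509016 0.03732183253505116
cap [152 228   7  15  36] [0.48152018 0.19698835 0.06869594] -0.12263002617986046 0.23638604895488602
cap [ 92 237  11   8  43] [0.46125864 0.33863533 0.06562068] -0.11822436111236967 0.37939331136877336
```

View pics/c4.png

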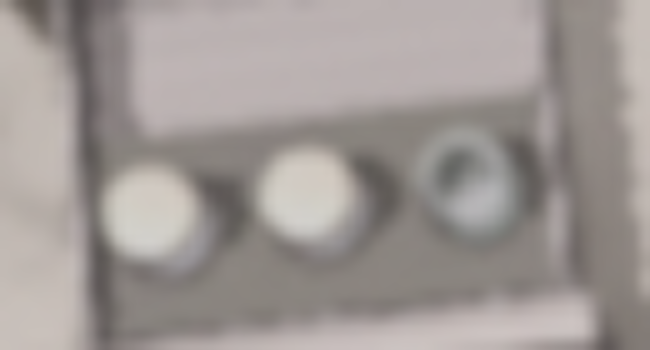

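```bash
python3 -m creep '[{"dr":[0,0,0],"translation":[0.03,-0.01,0],"claw":0.5},{"dr":[0,0,0],"translation":[0.03,-0.01,0],"claw":0.5},{"dr":[0,0,0],"translation":[0.03,-0.01,-0.02],"claw":0.5},{"dr":[0,0,0],"translation":[0,0,-0.02],"claw":0.5},{"dr":[0,0,0],"translation":[0,0,0],"claw":0.5},{"dr":[0,0,0],"translation":[0,0,0],"claw":0.5}]'
```

```text
time: 8.1
eef_pos: [0.4542, -0.2325, 0.1741]
orientation: [[-0.176, 0.984, -0.001], [0.984, 0.176, 0.001], [0.001, -0.0, -1.0]]
ft_force: [0.2, -0.6, 0.9]
grip_width: 0.498
finger_force: 0.0
```

```bash
python3 -m creep '[{"dr":[0,0,0],"translation":[0.003,-0.0025,0],"claw":0.5},{"dr":[0,0,0],"translation":[0,0,-0.02],"claw":0.5},{"dr":[0,0,0],"translation":[0,0,-0.02],"claw":0.5},{"dr":[0,0,0],"translation":[0,0,-0.02],"claw":0.5},{"dr":[0,0,0],"translation":[0,0,-0.009],"claw":0.5},{"dr":[0,0,0],"translation":[0,0,0],"claw":0.5},{"dr":[0,0,0],"translation":[0,0,0],"claw":0.5}]'
python3 -m creep '[{"dr":[0,0,0],"translation":[0,0,0],"claw":0},{"dr":[0,0,0],"translation":[0,0,0],"claw":0},{"dr":[0,0,0],"translation":[0,0,0],"claw":0},{"dr":[0,0,0],"translation":[0,0,0],"claw":0},{"dr":[0,0,0],"translation":[0,0,0],"claw":0},{"dr":[0,0,0],"translation":[0,0,0],"claw":0},{"dr":[0,0,0],"translation":[0,0,0],"claw":0},{"dr":[0,0,0],"translation":[0,0,0],"claw":0}]' 12
```

```text
time: 8.8
eef_pos: [0.4579, -0.2365, 0.1061]
orientation: [[-0.175, 0.985, 0.002], [0.985, 0.175, -0.001], [-0.002, 0.001, -1.0]]
ft_force: [-0.0, 0.6, 0.2]
grip_width: 0.499
finger_force: 0.0
time: 9.6
eef_pos: [0.4575, -0.2359, 0.1049]
orientation: [[-0.175, 0.985, 0.001], [0.985, 0.175, -0.0], [-0.0, 0.001, -1.0]]
ft_force: [2.2, 0.1, 0.2]
grip_width: 0.079
finger_force: 12.0
```

```bash
python3 -m creep '[{"dr":[0,0,0],"translation":[0,0,0.008],"claw":0},{"dr":[0,0,0],"translation":[0,0,0.01],"claw":0},{"dr":[0,0,0],"translation":[0,0,0.01],"claw":0},{"dr":[0,0,0],"translation":[0,0,0.015],"claw":0},{"dr":[0,0,0],"translation":[0,0,0.02],"claw":0},{"dr":[0,0,0],"translation":[0,0,0.02],"claw":0},{"dr":[0,0,0],"translation":[0,0,0.02],"claw":0},{"dr":[0,0,0],"translation":[0,0,0],"claw":0}]'
python3 -m creep '[{"dr":[0,0,0],"translation":[0.015,0.04,0],"claw":0},{"dr":[0,0,0],"translation":[0.015,0.03,0],"claw":0},{"dr":[0,0,0],"translation":[0.015,0.03,0],"claw":0},{"dr":[0,0,0],"translation":[0.012,0.03,0],"claw":0},{"dr":[0,0,0],"translation":[0.012,0.03,0],"claw":0},{"dr":[0,0,0],"translation":[0,0,0],"claw":0},{"dr":[0,0,0],"translation":[0,0,0],"claw":0},{"dr":[0,0,0],"translation":[0,0,0],"claw":0}]'
python3 - <<'E'
from h import *
t=cam('top');s=cam('side');np.savez('/tmp/top5.npz',**t);np.savez('/tmp/side5.npz',**s)
e=observe()['eef_pos'];print(e,proj(s,e),proj(s,e-[0,0,.091]),proj(t,e-[0,0,.091]))
S=pts(s);v,u=np.mgrid[:400,:640]
D=np.hypot(S[...,0]-e[0],S[...,1]-e[1])
for lo in np.arange(.1,.2,.015):
  q=(D<.02)&(S[...,2]>lo)&(S[...,2]<lo+.015)
  if q.any():print(lo.round(3),q.sum(),S[q].mean(0).round(4),u[q].mean(),v[q].mean())
a=t['frame'][150:280,200:380,::-1];b=s['frame'][100:220,240:390,::-1]
cv2.imwrite('pics/c5.png',np.hstack([cv2.resize(a,(400,289)),cv2.resize(b,(400,320))[:289]]))
cv2.imwrite('pics/c5.png',cv2.resize(b,(750,600),interpolation=cv2.INTER_CUBIC))
E
```

```text
time: 10.4
eef_pos: [0.4584, -0.2374, 0.2117]
orientation: [[-0.175, 0.985, 0.004], [0.985, 0.175, -0.005], [-0.005, 0.003, -1.0]]
ft_force: [0.6, 0.1, -0.5]
grip_width: 0.085
finger_force: 12.0
time: 11.2
eef_pos: [0.5256, -0.0767, 0.2073]
orientation: [[-0.174, 0.985, -0.001], [0.985, 0.174, -0.0], [-0.0, -0.001, -1.0]]
ft_force: [-1.1, 0.5, 0.0]
grip_width: 0.081
finger_force: 12.0
[ 0.52578297 -0.07692905  0.20755388] [np.float64(294.84930364635943), np.float64(141.2209653812272)] [np.float64(296.5350241732682), np.float64(176.55977869030033)] [np.float64(269.34791262148417), np.float64(219.21758245518316)]
0.115 14 [ 0.5268 -0.0794  0.1234] 296.92857142857144 174.5
0.13 17 [ 0.5276 -0.0794  0.1371] 297.05882352941177 169.35294117647058
0.145 23 [ 0.5271 -0.079   0.1526] 296.5652173913044 163.3913043478261
0.16 21 [ 0.5271 -0.0794  0.1675] 296.2857142857143 157.71428571428572
0.175 17 [ 0.5271 -0.0795  0.1828] 296.0 151.64705882352942
0.19 19 [ 0.5274 -0.079   0.1971] 295.8421052631579 145.8421052631579
```

View pics/c5.png

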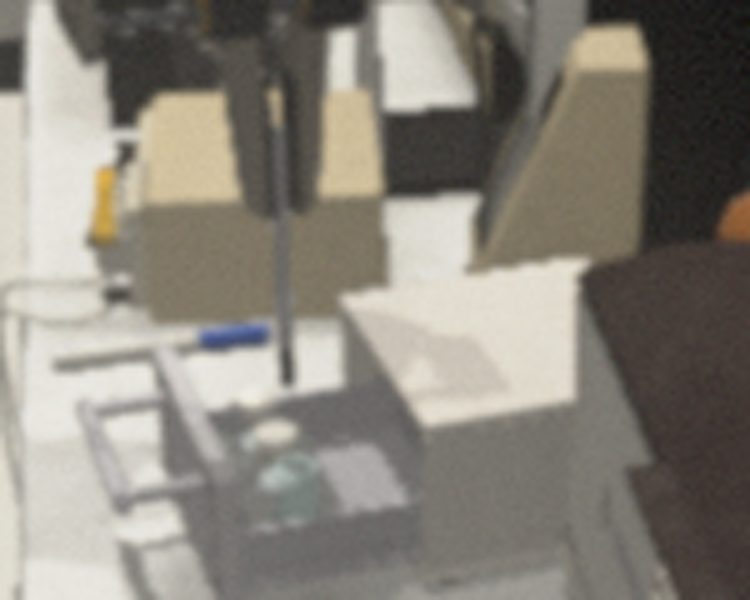

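The rod hangs vertically between the fingers, its black tip at crop (287,380), above the tray; the open vial's mouth is near crop (285,475). I'll check the vial in the side view before lowering.

Run:
```python
from h import *
for f in('side3','side5','top5'):
  s=dict(np.load(f'/tmp/{f}.npz'));S=pts(s)
  v,u=np.mgrid[:400,:640];D=np.hypot(S[...,0]-.527,S[...,1]+.0755)
  q=(D<.018)&(S[...,2]>.063)&(S[...,2]<.078);x=S[q]
  if q.any(): print(f,q.sum(),x.mean(0).round(4),x.min(0).round(4),x.max(0).round(4),(x[:,:2].min(0)+x[:,:2].max(0))/2)
  for nm,c in(('a',[.5193,-.037]),('b',[.513,.0004])):
    q=(np.hypot(S[...,0]-c[0],S[...,1]-c[1])<.018)&(S[...,2]>.063)&(S[...,2]<.074)
    if q.any():print('  cap',nm,q.sum(),S[q].mean(0).round(4))
  print(' mouth px',proj(s,np.array([.5262,-.0745,.07])))
s=dict(np.load('/tmp/side3.npz'))
cv2.imwrite('pics/c6.png',cv2.resize(s['frame'][170:220,275:335,::-1],None,fx=10,fy=10,interpolation=cv2.INTER_CUBIC))
```

```text
side3 50 [ 0.5293 -0.0762  0.0671] [ 0.5196 -0.0884  0.0631] [ 0.5401 -0.065   0.0716] [ 0.52985207 -0.0766614 ]
  cap a 44 [ 0.5232 -0.0395  0.0665]
  cap b 40 [ 0.5161 -0.0026  0.0664]
 mouth px [np.float64(297.4035327591059), np.float64(192.70787917535824)]
side5 49 [ 0.5297 -0.0764  0.0675] [ 0.5196 -0.086   0.0632] [ 0.5401 -0.0643  0.0727] [ 0.529861   -0.07511449]
  cap a 42 [ 0.5234 -0.0395  0.0668]
  cap b 36 [ 0.5168 -0.0033  0.0669]
 mouth px [np.float64(297.4035327591059), np.float64(192.70787917535824)]
top5 8 [ 0.5269 -0.0831  0.0682] [ 0.5209 -0.0848  0.0653] [ 0.5328 -0.0819  0.072 ] [ 0.52687434 -0.08333263]
  cap a 30 [ 0.5151 -0.0388  0.0668]
 mouth px [np.float64(270.58756544763554), np.float64(222.4605273897962)]
```

View pics/c6.png

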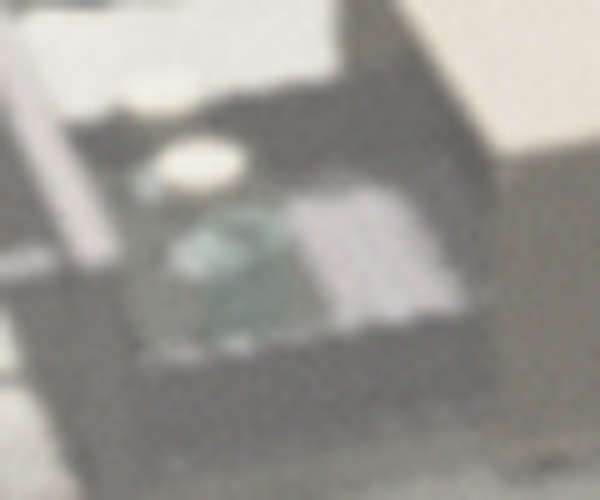

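In this crop the open vial's mouth is at about (228,240), i.e. px (298,194), close to the projected 297.4,192.7. I'll centre the rod over it and lower to just above the mouth to check the relative offset.

```bash
python3 -m creep '[{"dr":[0,0,0],"translation":[0.0012,0.0014,-0.01],"claw":0},{"dr":[0,0,0],"translation":[0,0,-0.012],"claw":0},{"dr":[0,0,0],"translation":[0,0,-0.01],"claw":0},{"dr":[0,0,0],"translation":[0,0,0],"claw":0},{"dr":[0,0,0],"translation":[0,0,0],"claw":0},{"dr":[0,0,0],"translation":[0,0,0],"claw":0}]'
python3 - <<'E'
from h import *
t=cam('top');s=cam('side')
e=observe()['eef_pos'];print(e);S=pts(s)
D=np.hypot(S[...,0]-e[0],S[...,1]-e[1])
for lo in np.arange(.06,.16,.012):
  q=(D<.018)&(S[...,2]>lo)&(S[...,2]<lo+.012)
  if q.any():print(lo.round(3),q.sum(),S[q].mean(0).round(4))
print(proj(s,e-[0,0,.091]))
a=t['frame'][200:245,235:295,::-1];b=s['frame'][160:215,270:330,::-1]
cv2.imwrite('pics/c7.png',np.hstack([cv2.resize(x,(400,400),interpolation=cv2.INTER_CUBIC) for x in(a,b)]))
E
```

```text
time: 11.9
eef_pos: [0.5277, -0.0746, 0.1761]
orientation: [[-0.175, 0.985, 0.001], [0.985, 0.175, -0.0], [-0.0, 0.001, -1.0]]
ft_force: [0.8, -0.4, 0.4]
grip_width: 0.081
finger_force: 12.0
[ 0.52781079 -0.07463686  0.1763454 ]
0.06 65 [ 0.5296 -0.0772  0.0661]
0.084 14 [ 0.5294 -0.0759  0.0905]
0.096 15 [ 0.5293 -0.0768  0.1012]
0.108 13 [ 0.5293 -0.0772  0.1144]
0.12 13 [ 0.5295 -0.0765  0.1256]
0.132 15 [ 0.5291 -0.0765  0.1383]
0.144 19 [ 0.5296 -0.0766  0.1498]
0.156 14 [ 0.529  -0.0764  0.1621]
[np.float64(297.82054114203487), np.float64(187.2809467795084)]
```

View pics/c7.png

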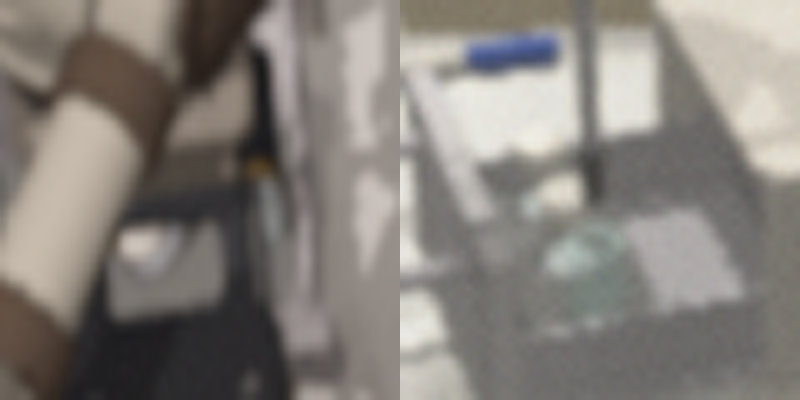

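The side crop shows the rod tip at (595,195), just above and behind the mouth at about (588,250), with at most ~2 mm to correct. I'll nudge by −1 mm in x and y and lower gently.

```bash
python3 -m creep '[{"dr":[0,0,0],"translation":[-0.001,-0.001,0],"claw":0},{"dr":[0,0,0],"translation":[0,0,0],"claw":0},{"dr":[0,0,0],"translation":[0,0,-0.005],"claw":0},{"dr":[0,0,0],"translation":[0,0,-0.005],"claw":0},{"dr":[0,0,0],"translation":[0,0,-0.004],"claw":0},{"dr":[0,0,0],"translation":[0,0,0],"claw":0},{"dr":[0,0,0],"translation":[0,0,0],"claw":0}]' 6
python3 -m creep '[{"dr":[0,0,0],"translation":[0,0,-0.003],"claw":0},{"dr":[0,0,0],"translation":[0,0,-0.003],"claw":0},{"dr":[0,0,0],"translation":[0,0,-0.003],"claw":0},{"dr":[0,0,0],"translation":[0,0,0],"claw":0},{"dr":[0,0,0],"translation":[0,0,0],"claw":0}]'
python3 - <<'E'
from h import *
s=cam('side');np.savez('/tmp/side8.npz',**s)
e=observe();print(e['eef_pos'],e['ft_force']);e=e['eef_pos'];S=pts(s)
D=np.hypot(S[...,0]-e[0],S[...,1]-e[1])
for lo in np.arange(.06,.16,.012):
  q=(D<.018)&(S[...,2]>lo)&(S[...,2]<lo+.012)
  if q.any():print(lo.round(3),q.sum(),S[q].mean(0).round(4))
b=s['frame'][160:215,270:330,::-1]
cv2.imwrite('pics/c8.png',cv2.resize(b,(600,550),interpolation=cv2.INTER_CUBIC))
E
```

```text
time: 12.7
eef_pos: [0.5263, -0.0754, 0.1615]
orientation: [[-0.175, 0.985, -0.0], [0.985, 0.175, 0.0], [0.0, -0.0, -1.0]]
ft_force: [0.2, -0.5, -0.7]
grip_width: 0.082
finger_force: 6.0
time: 13.2
eef_pos: [0.5264, -0.0755, 0.1526]
orientation: [[-0.175, 0.985, -0.0], [0.985, 0.175, 0.0], [0.0, -0.0, -1.0]]
ft_force: [0.2, -0.1, -0.2]
grip_width: 0.082
finger_force: 6.0
[ 0.52648853 -0.07554099  0.15279923] [ 0.12198468 -0.01708688 -0.76606118]
0.06 60 [ 0.5297 -0.0794  0.0662]
0.072 13 [ 0.5278 -0.0778  0.0788]
0.084 12 [ 0.5278 -0.0775  0.0902]
0.096 15 [ 0.5282 -0.0772  0.1021]
0.108 16 [ 0.5282 -0.0774  0.1133]
0.12 14 [ 0.5277 -0.0778  0.1253]
0.132 14 [ 0.5274 -0.0785  0.138 ]
0.144 26 [ 0.5282 -0.0814  0.152 ]
0.156 66 [ 0.527  -0.0828  0.1623]
```

View pics/c8.png

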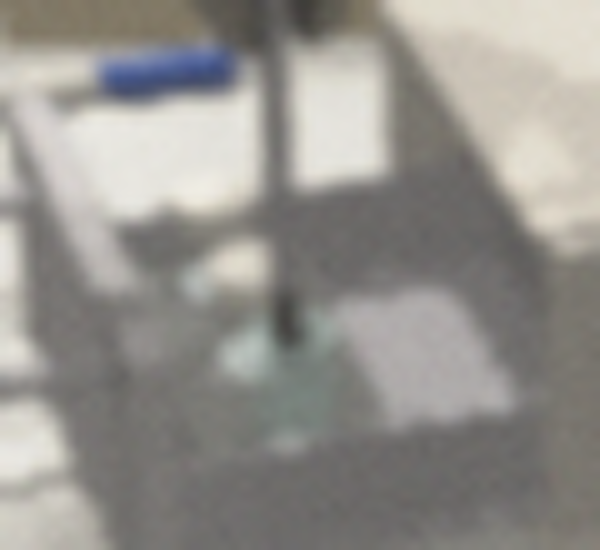

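The tip is inside the mouth, at crop (287,330) in the middle of the green glass, with no contact force. I'll keep lowering.

```bash
python3 -m creep '[{"dr":[0,0,0],"translation":[0,0,-0.004],"claw":0},{"dr":[0,0,0],"translation":[0,0,-0.004],"claw":0},{"dr":[0,0,0],"translation":[0,0,-0.004],"claw":0},{"dr":[0,0,0],"translation":[0,0,-0.004],"claw":0},{"dr":[0,0,0],"translation":[0,0,0],"claw":0},{"dr":[0,0,0],"translation":[0,0,0],"claw":0}]'
python3 -m creep '[{"dr":[0,0,0],"translation":[0,0,-0.004],"claw":0},{"dr":[0,0,0],"translation":[0,0,-0.004],"claw":0},{"dr":[0,0,0],"translation":[0,0,-0.004],"claw":0},{"dr":[0,0,0],"translation":[0,0,-0.004],"claw":0},{"dr":[0,0,0],"translation":[0,0,0],"claw":0},{"dr":[0,0,0],"translation":[0,0,0],"claw":0}]'
python3 -m creep '[{"dr":[0,0,0],"translation":[0,0,-0.002],"claw":0},{"dr":[0,0,0],"translation":[0,0,-0.001],"claw":0},{"dr":[0,0,0],"translation":[0,0,0],"claw":0},{"dr":[0,0,0],"translation":[0,0,0],"claw":0}]'
```

```text
time: 13.85
eef_pos: [0.5263, -0.0755, 0.1366]
orientation: [[-0.175, 0.985, -0.0], [0.985, 0.175, 0.0], [0.0, -0.0, -1.0]]
ft_force: [-0.2, -0.3, 0.4]
grip_width: 0.085
finger_force: 6.0
time: 14.45
eef_pos: [0.5264, -0.0755, 0.1206]
orientation: [[-0.175, 0.985, -0.0], [0.985, 0.175, 0.0], [0.0, -0.0, -1.0]]
ft_force: [0.2, 0.7, 0.1]
grip_width: 0.083
finger_force: 6.0
time: 14.85
eef_pos: [0.5265, -0.0755, 0.1178]
orientation: [[-0.175, 0.985, 0.0], [0.985, 0.175, -0.0], [-0.0, 0.0, -1.0]]
ft_force: [1.0, -0.5, -0.7]
grip_width: 0.086
finger_force: 6.0
```

```bash
for i in 1 2 3 4; do
python3 -m creep '[{"dr":[0,0,0],"translation":[0,0,-0.001],"claw":0},{"dr":[0,0,0],"translation":[0,0,0],"claw":0},{"dr":[0,0,0],"translation":[0,0,0],"claw":0}]' | grep -E 'eef|ft_'; done
```

```text
eef_pos: [0.5264, -0.0755, 0.1167]
ft_force: [0.1, 0.6, 0.6]
eef_pos: [0.5264, -0.0755, 0.1157]
ft_force: [-0.5, -0.2, -0.2]
eef_pos: [0.5265, -0.0756, 0.1149]
ft_force: [-0.0, 0.1, 0.5]
eef_pos: [0.527, -0.0757, 0.1147]
ft_force: [-0.9, -0.2, 5.7]
```

The rod touches the vial floor at TCP z 0.1147, against the expected 0.115. I'll relax the contact slightly, release and withdraw upward.

```bash
python3 -m creep '[{"dr":[0,0,0],"translation":[0,0,0.0005],"claw":0},{"dr":[0,0,0],"translation":[0,0,0],"claw":0}]' 3
python3 -m creep '[{"dr":[0,0,0],"translation":[0,0,0],"claw":0.12},{"dr":[0,0,0],"translation":[0,0,0],"claw":0.16},{"dr":[0,0,0],"translation":[0,0,0],"claw":0.2},{"dr":[0,0,0],"translation":[0,0,0],"claw":0.3},{"dr":[0,0,0],"translation":[0,0,0],"claw":0.4},{"dr":[0,0,0],"translation":[0,0,0],"claw":0.6},{"dr":[0,0,0],"translation":[0,0,0],"claw":0.7},{"dr":[0,0,0],"translation":[0,0,0],"claw":0.7}]'
python3 -m creep '[{"dr":[0,0,0],"translation":[0,0,0.01],"claw":0.7},{"dr":[0,0,0],"translation":[0,0,0.02],"claw":0.7},{"dr":[0,0,0],"translation":[0,0,0.03],"claw":0.7},{"dr":[0,0,0],"translation":[0,0,0.03],"claw":0.7},{"dr":[0,0,0],"translation":[0,0,0.03],"claw":0.7},{"dr":[0,0,0],"translation":[-0.03,0,0.02],"claw":0.7},{"dr":[0,0,0],"translation":[-0.04,0.03,0],"claw":0.7},{"dr":[0,0,0],"translation":[-0.04,0.04,0],"claw":0.7}]'
python3 -m creep '[{"dr":[0,0,0],"translation":[-0.03,0.04,0],"claw":0.7},{"dr":[0,0,0],"translation":[-0.01,0.04,0],"claw":0.7},{"dr":[0,0,0],"translation":[0,0.04,0],"claw":0.7},{"dr":[0,0,0],"translation":[0,0.04,0],"claw":0.7},{"dr":[0,0,0],"translation":[0,0,0],"claw":0.7},{"dr":[0,0,0],"translation":[0,0,0],"claw":0.7},{"dr":[0,0,0],"translation":[0,0,0],"claw":0.7}]'
python3 - <<'E'
from h import *
t=cam('top');s=cam('side');T=pts(t);S=pts(s)
ax=np.array([.985,.172]);C=np.array([.643,-.0148]);d=(T[...,:2]-C)@ax;L=(T[...,:2]-C)@np.array([-.172,.985])
for nm,l0 in(('open',-.038),('a',0),('b',.038)):
  q=(abs(d+.125)<.02)&(abs(L-l0)<.016)&(abs(T[...,2]-.068)<.007);print(nm,q.sum(),d[q].mean(),L[q].mean())
q=(d<-.15)&(d>-.25)&(abs(L)<.06)&(abs(T[...,2]-.075)<.008);print('bar outer',np.percentile(d[q],[2,10,50]))
D=np.hypot(S[...,0]-.528,S[...,1]+.075)<.03
for lo in np.arange(.075,.16,.015):
  q=D&(S[...,2]>lo)&(S[...,2]<lo+.015)
  if q.any():print(lo.round(3),q.sum(),S[q].mean(0).round(4),S[q][:,2].max())
a=t['frame'][140:290,200:430,::-1];b=s['frame'][120:280,240:400,::-1]
cv2.imwrite('pics/c9.png',np.hstack([cv2.resize(x,(400,h),interpolation=cv2.INTER_CUBIC)[:400] if h==400 else cv2.copyMakeBorder(cv2.resize(x,(400,h)),0,400-h,0,0,0) for x,h in((a,261),(b,400))]))
E
```

```text
time: 16.25
eef_pos: [0.5268, -0.0757, 0.1147]
orientation: [[-0.175, 0.985, 0.001], [0.985, 0.175, -0.0], [-0.001, 0.001, -1.0]]
ft_force: [0.2, -0.4, 3.8]
grip_width: 0.085
finger_force: 3.0
time: 17.05
eef_pos: [0.5264, -0.0755, 0.1143]
orientation: [[-0.175, 0.985, -0.0], [0.985, 0.175, -0.0], [-0.0, -0.0, -1.0]]
ft_force: [0.5, -0.2, -0.6]
grip_width: 0.615
finger_force: 0.0
time: 17.85
eef_pos: [0.4203, -0.0103, 0.2558]
orientation: [[-0.173, 0.985, 0.002], [0.985, 0.173, -0.001], [-0.001, 0.002, -1.0]]
ft_force: [0.2, 1.5, -0.3]
grip_width: 0.698
finger_force: 0.0
time: 18.55
eef_pos: [0.3813, 0.149, 0.2546]
orientation: [[-0.174, 0.985, 0.0], [0.985, 0.174, -0.0], [-0.0, 0.0, -1.0]]
ft_force: [-0.3, 0.2, -0.0]
grip_width: 0.699
finger_force: 0.0
open 35 -0.12688085316603592 -0.039621836782826825
a 63 -0.12586735318751557 -0.0007843848206451731
b 67 -0.12546737201983438 0.03740546405268619
bar outer [-0.21652147 -0.21534908 -0.2080353 ]
0.075 17 [ 0.5278 -0.0784  0.0828] 0.08945324684144194
0.09 16 [ 0.5283 -0.0773  0.0974] 0.10415065497617342
0.105 21 [ 0.528  -0.0776  0.1136] 0.1199843925468623
0.12 18 [ 0.5282 -0.0778  0.1275] 0.1345067069131966
0.135 17 [ 0.528  -0.0777  0.1424] 0.14998877069926334
0.15 8 [ 0.5281 -0.0765  0.1525] 0.1541869794453778
```

View pics/c9.png

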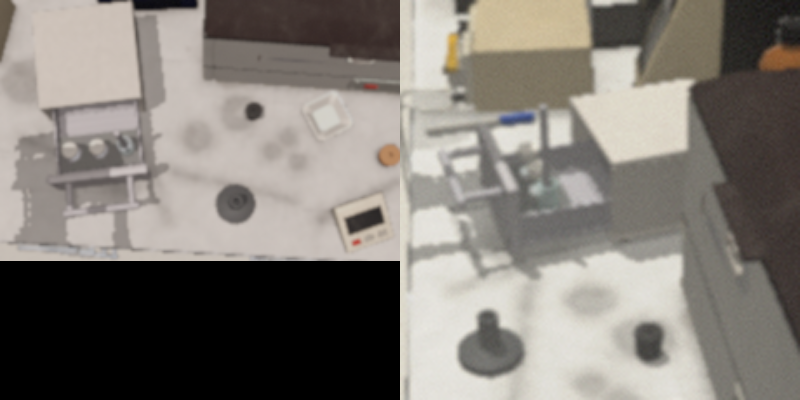

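The rod stands in the open vial with its top at 0.154 m as expected. The tray is out (bar outer face at 0.2165 m against 0.217 m), the vials are in their holes, and the stand is empty at (235,203). The stopper, boat and timer look unmoved.

```bash
python3 -c "from bench import hand_in;print(hand_in())"
```

```text
the job is handed in; nothing more can be done
None
```

The job is handed in: the tray is at its stop and the rod was lowered tip first and released on the open vial's bottom; the last images show the vials still in their holes and the stopper, boat and timer where they were.

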